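# Load the jar tray into its carrier and hold the carrier up level

### The job

Slide the white tray with its three little jars into the slotted steel carrier standing on the bench until it is fully home against the back stop. Then lift the carrier straight up by its black handle, about 10 cm clear of the bench with the tray and jars in it, and finish while still holding it there in the air, steady and level. Keep the jars standing in the tray and leave the other things on the bench where they are.

Things in the scene. Friction and masses are not known exactly. Their poses are not given: they have to be found in the camera images.
- carrier: Loose steel frame without a floor, 0.36 kg, 140 mm long (x) x 132 wide (y), walls 45 mm high, 3 to 4 thick, inner width 126. Origin: centre of its underside, z up. Open mouth at the -x end, beyond it the walls flare to x = -93 mm, 150 mm wide; back stop at the +x end, inner face x = +65 mm. The tray slides in on the bench. A few newtons shift the carrier.
- carrier_grip (a point): Middle of the carrier's black bar handle, 125 mm above the underside, at carrier x = 0, y = 0; carrier's axes. The flat-sided bar runs along y between two uprights at y = -64.5 and +64.5 mm (20 mm wide along x), is 16 mm thick along x (pinch it this way) and 20 mm high (z = 115 to 135 mm). Open beneath, down to the jars.
- carrier_mouth (a point): Centre of the mouth, at carrier x = -70, y = 0, z = 12.5 mm; carrier's axes: the tray goes in along +x. Behind it each side wall has a slot for the tray's flange, between an inward ledge 11 mm wide (z = 4 to 8 mm) and a rail (underside z = 19 mm); 104 mm clear between the two ledges. When the carrier is lifted, its ledges rise 2.5 mm and pick up the tray.
- tray: Loose white plastic tray, 0.14 kg, 130 mm long (x) x 96 wide (y), walls 20 high, floor and walls 3 thick, three bays in a row along x, a jar in each. A flange on each long side reaches y = +-60 mm, z = 10.5 to 14.5. Origin: centre of its underside, z up. Its +x end goes in first, the grip tab is at -x. Fully home, its origin and axes coincide with the carrier's.
- tray_tab (a point): Grip point on the tray's upright tab, at tray x = -84, y = 0, z = 36 mm; tray's axes. The flat-sided tab is 14 mm thick along y (pinch it this way), 24 mm long along x, up to z = 48 mm, on a flat foot 40 mm wide and 4 mm thick. It stays outside the mouth when the tray is home.
- flask_big: Loose conical glass flask with a foil cap, 84 mm across, 126 mm high. Not part of the job: leave it. Origin: centre of its underside.
- flask_small: Loose smaller conical glass flask with a foil cap, 67 mm across, 101 mm high. Not part of the job: leave it. Origin: centre of its underside.
- culture_jar: Loose wide green glass jar with a paper-brown cap, 72 mm across, 95 mm high. Not part of the job: leave it. Origin: centre of its underside.
- dish_stack: Loose stack of three lidded culture dishes, 90 mm across, 45 mm high. Not part of the job: leave it. Origin: centre of its underside.
- dish: Loose single lidded culture dish, 90 mm across, 15 mm high. Not part of the job: leave it. Origin: centre of its underside.
- marker: Loose marker pen lying along its x, 125 mm long, 13 mm thick. Not part of the job: leave it. Origin: centre of its underside.
- slide_box: Loose closed grey slide box, 100 x 85 x 32 mm. Not part of the job: leave it. Origin: centre of its underside.
- bottle: Loose white plastic bottle, 60 mm across, 150 mm high. Not part of the job: leave it. Origin: centre of its underside.
- jar0: Small glass jar with a white lid, loose in the tray's bay next to the tab; 34 mm across, 46 mm high, about 50 g. Origin: centre of its underside.
- jar1: Small glass jar with a white lid, loose in the tray's middle bay; 34 mm across, 46 mm high, about 50 g. Origin: centre of its underside.
- jar2: Small glass jar with a white lid, loose in the tray's bay farthest from the tab; 34 mm across, 46 mm high, about 50 g. Origin: centre of its underside.

How it is judged:
On the way, in this order (a step that is already met when the one before it is completed fails the run):
1. the tray is fully home in the carrier, which stands on the bench (x of tray in the frame of carrier between -0.006 and 0.006 m and y of tray in the frame of carrier between -0.008 and 0.008 m and z of tray in the frame of carrier between -0.008 and 0.008 m and angle between the x axis of tray and the x axis of carrier, either way round below 0.1 rad and height (world z) of carrier below 0.006 m and angle between carrier's own z axis and vertical below 0.05 rad), for 0.2 s.
2. the carrier is held well clear of the bench, level and still, for a second (height (world z) of carrier above 0.07 m and angle between carrier's own z axis and vertical below 0.12 rad and linear speed of carrier below 0.03 m/s and angular speed of carrier below 0.2 rad/s and x of tray in the frame of carrier between -0.006 and 0.006 m and y of tray in the frame of carrier between -0.008 and 0.008 m and z of tray in the frame of carrier between -0.008 and 0.008 m and angle between the x axis of tray and the x axis of carrier, either way round below 0.1 rad), for 1 s.
At the end, for the whole second after the job is handed in: The gripper holds the carrier, underside over 70 mm above the bench, level within 7 degrees, still (under 30 mm/s, 0.2 rad/s), over the open middle of the bench (x < 0.78, |y| < 0.5 m), on nothing else; the tray is within 6 mm of fully home; the three jars stand in it within 17 degrees of upright (all of step 2 and world x of carrier below 0.78 m and world y of carrier between -0.5 and 0.5 m and distance between each of jar0, jar1, jar2 and tray below 0.065 m and z of each of jar0, jar1, jar2 in the frame of tray below 0.015 m and angle between each of jar0, jar1, jar2's own z axis and vertical below 0.3 rad and contact force between the fingers and carrier above 1 N and contact force between each of carrier, tray and flask_big below 0.3 N and contact force between each of carrier, tray and flask_small below 0.3 N and contact force between each of carrier, tray and culture_jar below 0.3 N and contact force between each of carrier, tray and dish_stack below 0.3 N and contact force between each of carrier, tray and dish below 0.3 N and contact force between each of carrier, tray and marker below 0.3 N and contact force between each of carrier, tray and slide_box below 0.3 N and contact force between each of carrier, tray and bottle below 0.3 N and distance of each of flask_big, flask_small, culture_jar, dish_stack, dish, marker, slide_box, bottle from where it was at the start of the episode below 0.03 m); the arm keeps its last pose, push and grip.
It fails at once if a jar falls over or leaves the tray (angle between any of jar0, jar1, jar2's own z axis and vertical above 0.7 rad or distance between any of jar0, jar1, jar2 and tray above 0.09 m).
It fails at once if the carrier is tipped over (angle between carrier's own z axis and vertical above 0.5 rad).
It fails at once if another thing on the bench is shifted by more than 3 cm or knocked over (distance of any of flask_big, flask_small, culture_jar, dish_stack, dish, marker, slide_box, bottle from where it was at the start of the episode above 0.03 m or angle between any of flask_big, flask_small, culture_jar, dish_stack, dish, marker, slide_box, bottle's own z axis and vertical above 0.5 rad).
It also fails if it takes over 61 s, if anything falls off the work surface, if the arm or the gripper's body presses on something with over 40 N, if the wrist force passes 120 N, or if a joint passes its speed limit or range.

### The arm

A 6-joint arm with a two-finger parallel gripper is mounted at the origin on the work surface. World frame = base frame: x ahead of the robot, y to its left, z up, the work surface at z = 0. Lengths are in m, angles in rad, forces in N, time in s.
With the tool pointing down it reaches from about 0.425 to 0.95 m from the base axis. Payload 3.5 kg.
Tool frame: the origin (TCP) lies between the finger pads; the fingertips stand 25 mm ahead of it and the grasp point (between the pads) lies 6 mm ahead of it (ctrl.finger_overhang is the distance from the TCP to the fingertips, in m); x points along the fingers, y is the direction in which the jaws open and shut, and the axes are right-handed (so a half turn about x gives the same grasp; the last joint's range is limited). The gripper opens to 85 mm and grips with 20 to 120 N. Pads are 22 mm wide; open, the fingers measure 114 mm over their backs; the gripper's body (76 mm by 85 mm) begins 54 mm behind the grasp point. The pads swing forward as they close: fully open they stand 13 mm farther back than shut.
Start: joints at [-1.398, 0.286, 1.577, -0, 1.279, -0.15], TCP at [0.214, -0.64, 0.256] pointing down, gripper open.
Joint ranges: [-2.77, 2.77], [-0.9, 2.22], [0.21, 2.48], [-1.53, 4.67], [0.24, 2.81], [-2.84, 2.84]. Speed limits (rad/s): [2.79, 2.79, 3.14, 3.14, 3.14, 3.14].

### API

Orientations are given as a unit quaternion [x, y, z, w].
In Python, from plant import ctrl gives the robot as it stands.
- The arm moves only by the tool play_rows, never from a script. Its argument "targets" is a list of rows, each an object with "delta_pos": the shift along the world's x, y, z normalised to -1 to 1, where 1 is 1000 mm, a list of three; "delta_rot": the turn, a rotation vector about the world's x, y, z normalised to -1 to 1, where 1 is pi rad, a list of three; "claw": the finger opening in mm, from 0 to 85.4. In form: [{"delta_pos": [tx, ty, tz], "delta_rot": [wx, wy, wz], "claw": claw}, ...]. A call has 1 to 20 rows; each row is the pose to reach, as a shift and turn from the pose measured when the call began, turning the shorter way round; what a row does not reach only later rows make up. A row lasts 1/12 s, in which the tool goes at most 41.7 mm and 7.16 degrees, less where a joint would pass 70% of its speed; a pose out of reach is approached as far as the arm can. A call with a number of a shift or a turn outside -1 to 1 is refused whole. A call with a gripper value outside its range is refused whole. The fingers move at their own pace and stop on an object; "newtons" is the grip in N (left out, the last holds). Time passes only in rows, so rows that repeat a pose let the fingers close. It gives the time, the measured TCP pose, the force and the opening at its end, in the units of the state.
- ctrl.get_state(): the state, without advancing time (a new reading comes with each control period).
- ctrl.read_camera(name): name is "side" or "top" or "wrist"; returns the picture (400x640x3 uint8, blue, green, red); there is no depth.
- ctrl.calibration(name): a dict with "fx", "fy", "cx", "cy" (pixels), "camera_from_world" (4x4, takes a point from world to camera coordinates). Camera axes: x right, y down, z forward; pixel columns grow to the right and rows downward; lengths in m; the calibration is good to about 2 mm. The wrist camera is an equidistant fisheye: a pixel r from the principal point sees the ray r / f radians off the axis. A picture is of the moment at which its call begins: read the wrist's pose just before it. calibration takes no time and is no camera call; for the wrist camera it gives the pose at the moment of the call.
- ctrl.sign_off(): hands the job in, once; it reports no verdict.
The state is a dict: "time": time; "qpos": joint angles; "dq": joint speeds; "joint_efforts": joint torques, N m; "eef_pos": TCP position; "tcp_rot": TCP orientation; "contact_force": force on the tool from outside, world axes, zero at the start; "wrist_torque": the same for the moment, N m; "opening": opening from 0.0 (shut) to 1.0 (fully open).
Only numpy, scipy, OpenCV 4.12 (cv2) and the standard library are available. Lean on these libraries where they do the work, as an engineer would, in place of code of your own. Each camera call takes 0.05 s, during which the arm holds its last target. There are 200 camera calls.

## Working session

There is one attempt and no reset: what is moved stays moved. The work goes in short steps, Python scripts to look and compute and a tool call to move; the robot and the scene stay as the last step left them, time stands still between calls to the robot, and variables do not carry over. Pictures are saved under pics/ and viewed, about 8 in all and at most 12, crops included, and the job is handed in when it is done.

Besides the shell and the picture viewer there is one more tool, called as name(argument=value, ...), one argument or row to a line, values as JSON. play_rows: Moves the arm, as the interface text tells. Its arguments: {"type":"object","properties":{"targets":{"type":"array"},"newtons":{"type":"number"}},"required":["targets"]}

```bash
mkdir -p pics; cat > h.py <<'E'
import numpy as np, cv2
from plant import ctrl
def snap(n,f,crop=None,s=1):
    im=ctrl.read_camera(n)
    cv2.imwrite('pics/raw_'+f,im)
    if crop: im=im[crop[1]:crop[3],crop[0]:crop[2]]
    if s!=1: im=cv2.resize(im,None,fx=s,fy=s,interpolation=cv2.INTER_CUBIC)
    cv2.imwrite('pics/'+f,im)
def ray(n,u,v,z,c=None):
    c=c or ctrl.calibration(n); T=np.linalg.inv(np.array(c['camera_from_world']))
    x,y=(u-c['cx'])/c['fx'],(v-c['cy'])/c['fy']
    if n=='wrist':
        r=np.hypot(x,y); d=np.array([np.sin(r)*x/r,np.sin(r)*y/r,np.cos(r)])
    else: d=np.array([x,y,1.])
    d=T[:3,:3]@d; o=T[:3,3]
    return o+d*(z-o[2])/d[2]
def proj(n,p,c=None):
    c=c or ctrl.calibration(n); q=np.array(c['camera_from_world'])@np.r_[p,1]
    return c['fx']*q[0]/q[2]+c['cx'],c['fy']*q[1]/q[2]+c['cy']
E
python3 - <<'E'
from h import *
s=ctrl.get_state(); print(s)
snap('top','top1.png'); snap('side','side1.png')
for n in('top','side'): 
    c=ctrl.calibration(n);T=np.linalg.inv(np.array(c['camera_from_world']));print(n,c['fx'],T.round(3).tolist())
E
```

```text
{'time': 0.0, 'qpos': array([-1.39797720e+00,  2.87212628e-01,  1.57817019e+00,  9.60838485e-06,
        1.27860934e+00, -1.49978484e-01]), 'dq': array([-1.29881178e-03, -1.52930556e-05, -1.84548428e-05, -2.20338419e-04,
        3.14852355e-04,  6.29555777e-05]), 'joint_efforts': array([-1.56739516e-04, -4.05975902e+01, -2.92627627e+01, -1.37523662e-04,
        5.85548580e-03,  9.24501734e-06]), 'eef_pos': array([ 0.21406408, -0.63952778,  0.25491949]), 'tcp_rot': array([-0.69791006, -0.11447863,  0.69792293, -0.11278196]), 'contact_force': array([-0.36718749,  0.61153821,  0.44975941]), 'wrist_torque': array([ 0.00654727, -0.01977502, -0.04403874]), 'opening': 0.9987019775391097}
top 364.9161990824849 [[-0.001, -0.996, 0.086, 0.455], [-1.0, 0.0, -0.009, 0.012], [0.009, -0.086, -0.996, 1.153], [0.0, 0.0, 0.0, 1.0]]
side 378.770369037729 [[-0.792, -0.314, 0.524, -0.059], [-0.611, 0.388, -0.69, 0.796], [0.013, -0.866, -0.499, 0.672], [0.0, 0.0, 0.0, 1.0]]
```

View pics/top1.png

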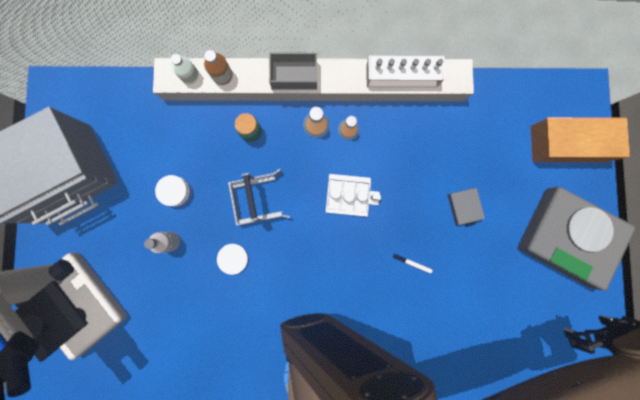

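View pics/side1.png

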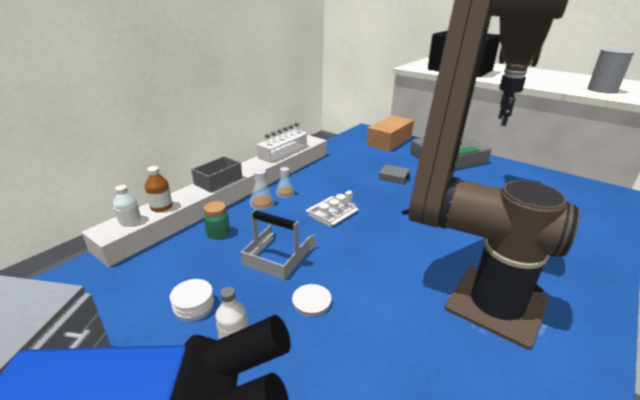

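The top view shows the carrier at about (255,200) with its mouth to the right (-y). The tray is at (350,195) with its tab at (376,198), so it slides toward +y. I'll enlarge this region.

```bash
python3 - <<'E'
import cv2
im=cv2.imread('pics/raw_top1.png')[155:240,220:390]
im=cv2.resize(im,None,fx=4.7,fy=4.7,interpolation=cv2.INTER_CUBIC)
cv2.imwrite('pics/c1.png',im);print(im.shape)
E
```

```text
(400, 799, 3)
```

View pics/c1.png

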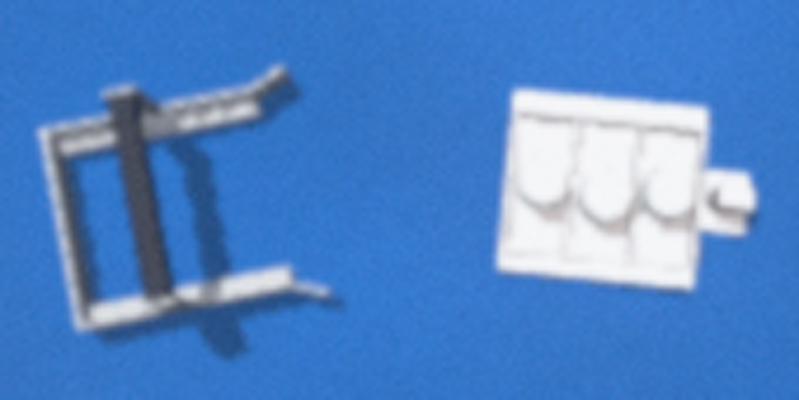

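```bash
cat > fit.py <<'E'
from h import *
from scipy.optimize import least_squares
def fit(model,pix,p0,n='top',c=None):
    c=c or ctrl.calibration(n); model=np.array(model);pix=np.array(pix)
    def w(p):
        C,S=np.cos(p[2]),np.sin(p[2])
        return np.c_[p[0]+C*model[:,0]-S*model[:,1],p[1]+S*model[:,0]+C*model[:,1],model[:,2]]
    f=lambda p:np.ravel([proj(n,q,c) for q in w(p)]-pix)
    r=least_squares(f,p0,loss='soft_l1'); return r.x,f(r.x).reshape(-1,2)
E
python3 - <<'E'
from fit import *
g=lambda l:[(220+(u+.5)/4.7-.5,155+(v+.5)/4.7-.5) for u,v in l]
t,e=fit([[.065,-.06,.0145],[-.065,-.06,.0145],[-.065,.06,.0145],[.065,.06,.0145]],g([(513,90),(709,106),(693,290),(497,270)]),[.5,-.05,1.57])
print('tray',t,np.degrees(t[2]),e.round(1).tolist())
c,e=fit([[.07,-.066,.045],[.07,.066,.045],[-.093,-.075,.045],[-.093,.075,.045],[0,-.0645,.135],[0,.0645,.135]],g([(40,130),(80,330),(283,68),(335,298),(122,92),(158,297)]),[.5,.2,1.57])
print('car',c,np.degrees(c[2]),e.round(1).tolist())
C,S=np.cos(t[2]),np.sin(t[2]);print('tab',t[:2]+-.084*np.array([C,S]))
for n,u,v,z in[('fb',317,120,.06),('jar',246,127,.05),('dish',232,260,.015),('stack',172,191,.045),('bot',165,242,.05),('marker',412,263,.01),('box',466,207,.03),('fs',348,128,.05)]:print(n,ray('top',u,v,z).round(3))
E
```

```text
tray [ 0.55167448 -0.08931327  1.47706257] 84.62945157273079 [[0.2, 0.2], [-0.4, 0.6], [-0.0, -0.5], [0.2, -0.2]]
car [0.53651033 0.19621915 1.77066578] 101.45167596768451 [[0.3, 0.0], [-0.4, 0.0], [0.5, -0.1], [-1.1, -1.0], [-0.2, -0.1], [0.7, 1.4]]
tab [ 0.54381236 -0.17294453]
fb [0.777 0.008 0.06 ]
jar [0.758 0.226 0.05 ]
dish [0.35  0.269 0.015]
stack [0.561 0.448 0.045]
bot [0.407 0.462 0.05 ]
marker [ 0.34  -0.287  0.01 ]
box [ 0.512 -0.453  0.03 ]
fs [ 0.755 -0.088  0.05 ]
```

```bash
python3 - <<'E'
from h import *
from scipy.spatial.transform import Rotation as R
s=ctrl.get_state();M=R.from_quat(s['tcp_rot']).as_matrix();print(M.round(3), np.degrees(np.arctan2(M[1,1],M[0,1])), s['eef_pos'])
E
```

```text
[[-0.     0.317 -0.948]
 [ 0.002 -0.948 -0.317]
 [-1.    -0.002 -0.   ]] -71.50395270158388 [ 0.21404474 -0.63957888  0.25505698]
```

play_rows(
  targets=[
    {"delta_pos":[0.165,0.233,-0.04],"delta_rot":[0,0,0.18],"claw":60},
    {"delta_pos":[0.165,0.233,-0.04],"delta_rot":[0,0,0.18],"claw":60},
    {"delta_pos":[0.165,0.233,-0.04],"delta_rot":[0,0,0.18],"claw":60},
    {"delta_pos":[0.165,0.233,-0.04],"delta_rot":[0,0,0.18],"claw":60},
    {"delta_pos":[0.33,0.467,-0.095],"delta_rot":[0,0,0.367],"claw":60},
    {"delta_pos":[0.33,0.467,-0.095],"delta_rot":[0,0,0.367],"claw":60},
    {"delta_pos":[0.33,0.467,-0.095],"delta_rot":[0,0,0.367],"claw":60},
    {"delta_pos":[0.33,0.467,-0.095],"delta_rot":[0,0,0.367],"claw":60},
    {"delta_pos":[0.33,0.467,-0.095],"delta_rot":[0,0,0.367],"claw":60},
    {"delta_pos":[0.33,0.467,-0.095],"delta_rot":[0,0,0.367],"claw":60},
    {"delta_pos":[0.33,0.467,-0.095],"delta_rot":[0,0,0.367],"claw":60},
    {"delta_pos":[0.33,0.467,-0.095],"delta_rot":[0,0,0.367],"claw":60},
    {"delta_pos":[0.33,0.467,-0.095],"delta_rot":[0,0,0.367],"claw":60},
    {"delta_pos":[0.33,0.467,-0.095],"delta_rot":[0,0,0.367],"claw":60},
    {"delta_pos":[0.33,0.467,-0.095],"delta_rot":[0,0,0.367],"claw":60},
    {"delta_pos":[0.33,0.467,-0.095],"delta_rot":[0,0,0.367],"claw":60},
    {"delta_pos":[0.33,0.467,-0.095],"delta_rot":[0,0,0.367],"claw":60},
    {"delta_pos":[0.33,0.467,-0.095],"delta_rot":[0,0,0.367],"claw":60},
  ],
  newtons=40,
)

```text
time: 1.6
eef_pos: [0.5436, -0.1736, 0.1602]
tcp_rot: [-0.523, -0.476, 0.524, -0.475]
contact_force: [-0.2, 0.9, 0.4]
opening: 0.708
```

```bash
python3 - <<'E'
from h import *
import json
c=ctrl.calibration('wrist');snap('wrist','w1.png')
json.dump({k:(np.array(v).tolist()) for k,v in c.items()},open('w1.json','w'));print(c,ctrl.get_state()['qpos'])
E
```

```text
{'fx': 309.70691628693146, 'fy': 309.70691628693146, 'cx': 312.5055939057492, 'cy': 202.91935923890904, 'camera_from_world': array([[ 0.99534594, -0.09634607, -0.00197468, -0.55742149],
       [-0.09121228, -0.94852502,  0.30328305, -0.12400474],
       [-0.03109317, -0.30169144, -0.95289847,  0.25073908],
       [ 0.        ,  0.        ,  0.        ,  1.        ]])} [-4.87019612e-01  1.58576030e-01  1.91342094e+00 -8.79512704e-04
  1.07134711e+00 -3.89645555e-01]
```

View pics/w1.png

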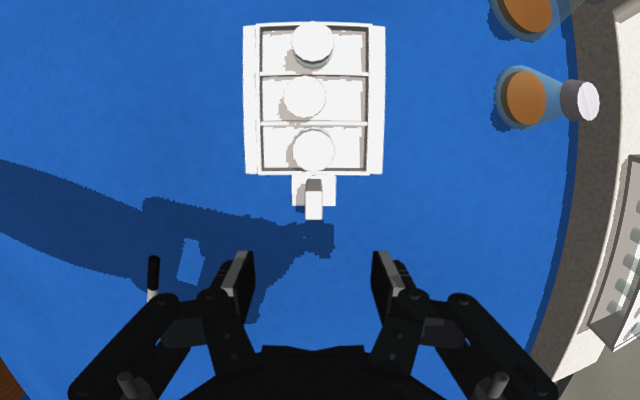

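The wrist view shows the tray's flange corners at about (246,25), (384,26), (382,174) and (246,174), and the tab top between (305,191) and (322,219).

```bash
python3 - <<'E'
from h import *
import json
c=json.load(open('w1.json'))
P=[ray('wrist',u,v,.0145,c)[:2] for u,v in[(246,25),(384,26),(382,174),(246,174)]]
# tray: x fwd = image up; y left = image left
a,b,d,e=P;print(np.round(P,4))
print('centre',np.mean(P,0),'len',np.linalg.norm(a-e),np.linalg.norm(b-d),'wid',np.linalg.norm(a-b),np.linalg.norm(d-e))
f=(a+b)/2-(d+e)/2;print('yaw',np.degrees(np.arctan2(f[1],f[0])),'side',[np.degrees(np.arctan2(*(x[::-1]))) for x in(a-e,b-d)])
T=[ray('wrist',u,v,.048,c)[:2] for u,v in[(305,191),(322,191),(322,219),(306,219)]]
print(np.round(T,4),np.mean(T,0))
E
```

```text
[[ 0.5023 -0.017 ]
 [ 0.6176 -0.0288]
 [ 0.6059 -0.1577]
 [ 0.4875 -0.1463]]
centre [ 0.55332662 -0.08744867] len 0.1301448605748557 0.12942575313501162 wid 0.11586880446488156 0.11897866868938103
yaw 84.1143329340021 side [np.float64(83.43038841986333), np.float64(84.80207772076032)]
[[ 0.5391 -0.1577]
 [ 0.552  -0.1589]
 [ 0.55   -0.1816]
 [ 0.5375 -0.1804]] [ 0.54467347 -0.1696266 ]
```

play_rows(
  targets=[
    {"delta_pos":[0.001,0.002,-0.03],"delta_rot":[0,0,0],"claw":60},
    {"delta_pos":[0.001,0.002,-0.06],"delta_rot":[0,0,0],"claw":60},
    {"delta_pos":[0.001,0.002,-0.08],"delta_rot":[0,0,0],"claw":50},
    {"delta_pos":[0.001,0.002,-0.1],"delta_rot":[0,0,0],"claw":45},
    {"delta_pos":[0.001,0.002,-0.11],"delta_rot":[0,0,0],"claw":40},
    {"delta_pos":[0.001,0.002,-0.115],"delta_rot":[0,0,0],"claw":35},
    {"delta_pos":[0.001,0.002,-0.115],"delta_rot":[0,0,0],"claw":30},
    {"delta_pos":[0.001,0.002,-0.115],"delta_rot":[0,0,0],"claw":20},
    {"delta_pos":[0.001,0.002,-0.115],"delta_rot":[0,0,0],"claw":15},
    {"delta_pos":[0.001,0.002,-0.115],"delta_rot":[0,0,0],"claw":10},
    {"delta_pos":[0.001,0.002,-0.115],"delta_rot":[0,0,0],"claw":5},
    {"delta_pos":[0.001,0.002,-0.115],"delta_rot":[0,0,0],"claw":5},
    {"delta_pos":[0.001,0.002,-0.115],"delta_rot":[0,0,0],"claw":5},
    {"delta_pos":[0.001,0.002,-0.115],"delta_rot":[0,0,0],"claw":5},
  ],
  newtons=40,
)

```text
time: 2.82
eef_pos: [0.5454, -0.1726, 0.0469]
tcp_rot: [-0.523, -0.475, 0.524, -0.476]
contact_force: [-2.6, -1.1, 5.9]
opening: 0.151
```

play_rows(
  targets=[
    {"delta_pos":[0.001,0.003,0],"delta_rot":[0,0,0.003],"claw":5},
    {"delta_pos":[0.003,0.008,0],"delta_rot":[0,0,0.007],"claw":5},
    {"delta_pos":[0.005,0.014,0],"delta_rot":[0,0,0.012],"claw":5},
    {"delta_pos":[0.007,0.021,0],"delta_rot":[0,0,0.017],"claw":5},
    {"delta_pos":[0.01,0.028,0],"delta_rot":[0,0,0.022],"claw":5},
    {"delta_pos":[0.012,0.035,0],"delta_rot":[0,0,0.028],"claw":5},
    {"delta_pos":[0.015,0.042,0],"delta_rot":[0,0,0.033],"claw":5},
    {"delta_pos":[0.017,0.049,0],"delta_rot":[0,0,0.039],"claw":5},
    {"delta_pos":[0.02,0.056,0],"delta_rot":[0,0,0.044],"claw":5},
    {"delta_pos":[0.022,0.063,0],"delta_rot":[0,0,0.05],"claw":5},
    {"delta_pos":[0.024,0.07,0],"delta_rot":[0,0,0.055],"claw":5},
    {"delta_pos":[0.027,0.077,0],"delta_rot":[0,0,0.061],"claw":5},
    {"delta_pos":[0.029,0.084,0],"delta_rot":[0,0,0.066],"claw":5},
    {"delta_pos":[0.032,0.091,0],"delta_rot":[0,0,0.072],"claw":5},
    {"delta_pos":[0.034,0.098,0],"delta_rot":[0,0,0.077],"claw":5},
    {"delta_pos":[0.037,0.105,0],"delta_rot":[0,0,0.083],"claw":5},
    {"delta_pos":[0.039,0.111,0],"delta_rot":[0,0,0.088],"claw":5},
    {"delta_pos":[0.041,0.116,0],"delta_rot":[0,0,0.092],"claw":5},
    {"delta_pos":[0.0415,0.118,0],"delta_rot":[0,0,0.094],"claw":5},
    {"delta_pos":[0.0415,0.119,0],"delta_rot":[0,0,0.094],"claw":5},
  ],
)

```text
time: 4.48
eef_pos: [0.5872, -0.0532, 0.047]
tcp_rot: [0.447, 0.547, -0.448, 0.548]
contact_force: [0.2, -2.6, 0.6]
opening: 0.154
```

```bash
python3 - <<'E'
from h import *
import json
c=ctrl.calibration('wrist');snap('wrist','w2.png');snap('top','top2.png')
json.dump({k:(np.array(v).tolist()) for k,v in c.items()},open('w2.json','w'))
print(ctrl.get_state()['eef_pos'])
a=cv2.imread('pics/w2.png')[0:230,130:530];a=cv2.resize(a,None,fx=2,fy=2,interpolation=cv2.INTER_CUBIC);cv2.imwrite('pics/w2c.png',a)
E
```

```text
[ 0.58715987 -0.05314624  0.04699026]
```

View pics/w2c.png

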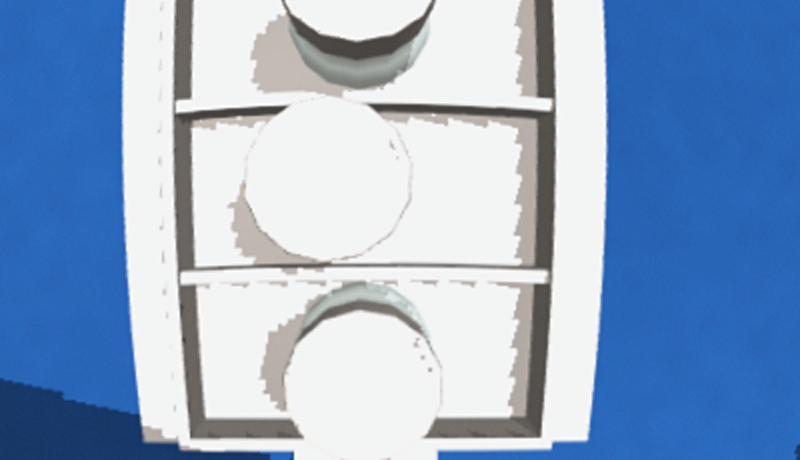

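The wrist view is filled by the tray with all three jars upright, and the carrier isn't visible. I'll check the top view instead.

```bash
python3 - <<'E'
import cv2
im=cv2.imread('pics/raw_top2.png')[155:240,220:350]
cv2.imwrite('pics/c2.png',cv2.resize(im,None,fx=6,fy=6,interpolation=cv2.INTER_CUBIC))
E
```

```text
(no output)
```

View pics/c2.png

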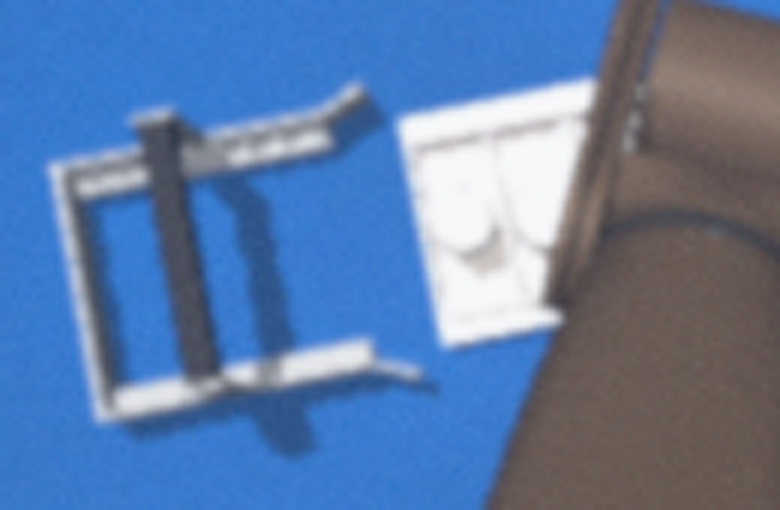

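```bash
python3 - <<'E'
from fit import *
g=lambda l:[(220+(u+.5)/6-.5,155+(v+.5)/6-.5) for u,v in l]
c,e=fit([[.07,-.066,.045],[.07,.066,.045],[-.093,-.075,.045],[-.093,.075,.045],[0,-.066,.135],[0,.066,.135]],g([(52,164),(98,418),(358,88),(425,373),(155,112),(203,378)]),[.5,.2,1.57])
print('car',c,np.degrees(c[2]),e.round(1).tolist())
P=[ray('top',*q,.0145)[:2] for q in g([(399,118),(444,347)])];print(P)
d=P[1]-P[0];print(np.linalg.norm(d),'yaw',np.degrees(np.arctan2(d[1],d[0]))+90)
C,S=np.cos(c[2]),np.sin(c[2]);Rt=np.array([[C,S],[-S,C]])
m=np.mean(P,0)-c[:2];print('front mid in carrier',Rt@m,[Rt@(p-c[:2]) for p in P])
from scipy.spatial.transform import Rotation as R
s=ctrl.get_state();M=R.from_quat(s['tcp_rot']).as_matrix();print('tcp yaw',np.degrees(np.arctan2(M[1,1],M[0,1]))+90,'tcp in car',Rt@(s['eef_pos'][:2]-c[:2]))
E
```

```text
car [0.53790927 0.19687853 1.76973383] 101.3982795818732 [[-0.1, -0.1], [0.0, 0.1], [0.9, -0.7], [-0.9, -0.2], [-0.3, -0.2], [0.3, 1.6]]
[array([0.61638551, 0.10470693]), array([0.49643782, 0.08054462])]
0.1223571204006299 yaw -78.61073228773824
front mid in carrier [-0.10585318  0.00246578] [array([-0.10586281, -0.05871278]), array([-0.10584356,  0.06364434])]
tcp yaw 101.38332652374616 tcp in car [-0.25482686  0.00113264]
```

play_rows(
  targets=[
    {"delta_pos":[0.001,0.003,0],"delta_rot":[0,0,0],"claw":5},
    {"delta_pos":[0.0002,0.007,0],"delta_rot":[0,0,0],"claw":5},
    {"delta_pos":[-0.001,0.012,0],"delta_rot":[0,0,0],"claw":5},
    {"delta_pos":[-0.002,0.017,0],"delta_rot":[0,0,0],"claw":5},
    {"delta_pos":[-0.003,0.022,0],"delta_rot":[0,0,0],"claw":5},
    {"delta_pos":[-0.004,0.027,0],"delta_rot":[0,0,0],"claw":5},
    {"delta_pos":[-0.005,0.032,0],"delta_rot":[0,0,0],"claw":5},
    {"delta_pos":[-0.006,0.037,0],"delta_rot":[0,0,0],"claw":5},
    {"delta_pos":[-0.007,0.042,0],"delta_rot":[0,0,0],"claw":5},
    {"delta_pos":[-0.008,0.047,0],"delta_rot":[0,0,0],"claw":5},
    {"delta_pos":[-0.009,0.052,0],"delta_rot":[0,0,0],"claw":5},
    {"delta_pos":[-0.01,0.057,0],"delta_rot":[0,0,0],"claw":5},
    {"delta_pos":[-0.0104,0.059,0],"delta_rot":[0,0,0],"claw":5},
    {"delta_pos":[-0.0104,0.059,0],"delta_rot":[0,0,0],"claw":5},
  ],
)

```text
time: 5.75
eef_pos: [0.5765, 0.0068, 0.0469]
tcp_rot: [0.448, 0.547, -0.448, 0.547]
contact_force: [-0.7, 1.4, 1.0]
opening: 0.154
```

```bash
python3 - <<'E'
from h import *
snap('top','top3.png');snap('side','side3.png')
a=cv2.resize(cv2.imread('pics/raw_top3.png')[155:240,220:350],None,fx=6,fy=6,interpolation=cv2.INTER_CUBIC)[:430]
b=cv2.resize(cv2.imread('pics/raw_side3.png')[200:285,230:360],None,fx=6,fy=6,interpolation=cv2.INTER_CUBIC)
o=np.hstack([a[:430],b[:430]]);cv2.imwrite('pics/c3.png',cv2.resize(o,(800,220),interpolation=cv2.INTER_AREA)) 
cv2.imwrite('pics/c3.png',np.vstack([cv2.resize(a,(600,331)),cv2.resize(b,(600,392))[80:340]]))
E
```

```text
(no output)
```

View pics/c3.png

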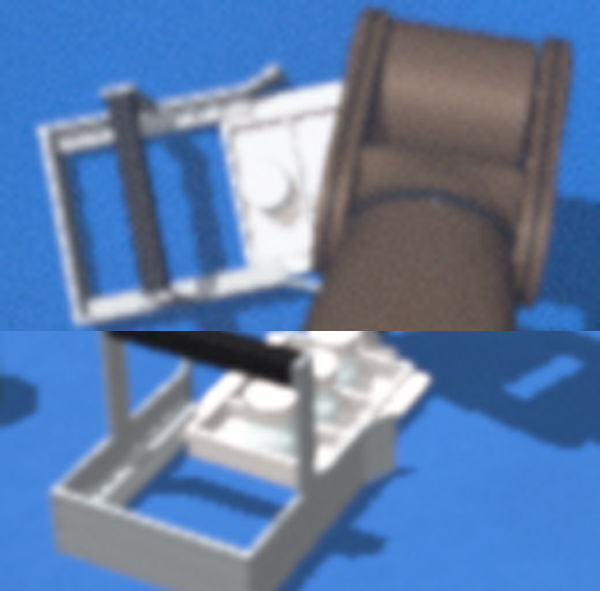

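The tray front is inside the mouth, centred, and the carrier hasn't moved. Pushing it home.

play_rows(
  targets=[
    {"delta_pos":[-0.0006,0.003,0],"delta_rot":[0,0,0],"claw":5},
    {"delta_pos":[-0.0016,0.008,0],"delta_rot":[0,0,0],"claw":5},
    {"delta_pos":[-0.003,0.015,0],"delta_rot":[0,0,0],"claw":5},
    {"delta_pos":[-0.0044,0.022,0],"delta_rot":[0,0,0],"claw":5},
    {"delta_pos":[-0.0058,0.029,0],"delta_rot":[0,0,0],"claw":5},
    {"delta_pos":[-0.0073,0.036,0],"delta_rot":[0,0,0],"claw":5},
    {"delta_pos":[-0.0087,0.043,0],"delta_rot":[0,0,0],"claw":5},
    {"delta_pos":[-0.0101,0.05,0],"delta_rot":[0,0,0],"claw":5},
    {"delta_pos":[-0.0115,0.057,0],"delta_rot":[0,0,0],"claw":5},
    {"delta_pos":[-0.0129,0.064,0],"delta_rot":[0,0,0],"claw":5},
    {"delta_pos":[-0.0143,0.071,0],"delta_rot":[0,0,0],"claw":5},
    {"delta_pos":[-0.0157,0.078,0],"delta_rot":[0,0,0],"claw":5},
    {"delta_pos":[-0.0171,0.085,0],"delta_rot":[0,0,0],"claw":5},
    {"delta_pos":[-0.0186,0.092,0],"delta_rot":[0,0,0],"claw":5},
    {"delta_pos":[-0.0198,0.098,0],"delta_rot":[0,0,0],"claw":5},
    {"delta_pos":[-0.0206,0.102,0],"delta_rot":[0,0,0],"claw":5},
    {"delta_pos":[-0.0212,0.105,0],"delta_rot":[0,0,0],"claw":5},
    {"delta_pos":[-0.0216,0.107,0],"delta_rot":[0,0,0],"claw":5},
    {"delta_pos":[-0.022,0.109,0],"delta_rot":[0,0,0],"claw":5},
    {"delta_pos":[-0.022,0.109,0],"delta_rot":[0,0,0],"claw":5},
  ],
)

```text
time: 7.52
eef_pos: [0.5545, 0.1161, 0.047]
tcp_rot: [0.448, 0.547, -0.448, 0.547]
contact_force: [-0.1, -1.5, 1.4]
opening: 0.153
```

play_rows(
  targets=[
    {"delta_pos":[-0.0004,0.002,0],"delta_rot":[0,0,0],"claw":5},
    {"delta_pos":[-0.0008,0.004,0],"delta_rot":[0,0,0],"claw":5},
    {"delta_pos":[-0.0012,0.006,0],"delta_rot":[0,0,0],"claw":5},
    {"delta_pos":[-0.0016,0.008,0],"delta_rot":[0,0,0],"claw":5},
    {"delta_pos":[-0.0016,0.008,0],"delta_rot":[0,0,0],"claw":5},
    {"delta_pos":[-0.0016,0.008,0],"delta_rot":[0,0,0],"claw":5},
  ],
)

```text
time: 8.02
eef_pos: [0.553, 0.1238, 0.047]
tcp_rot: [0.448, 0.547, -0.448, 0.547]
contact_force: [0.8, -3.3, 0.7]
opening: 0.156
```

```bash
python3 - <<'E'
from h import *
snap('top','top4.png');snap('side','side4.png')
a=cv2.resize(cv2.imread('pics/raw_top4.png')[155:240,220:350],None,fx=6,fy=6,interpolation=cv2.INTER_CUBIC)[:430]
b=cv2.resize(cv2.imread('pics/raw_side4.png')[200:285,230:360],None,fx=6,fy=6,interpolation=cv2.INTER_CUBIC)
cv2.imwrite('pics/c4.png',np.vstack([cv2.resize(a,(600,331)),cv2.resize(b,(600,392))[80:340]]))
E
```

```text
(no output)
```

View pics/c4.png

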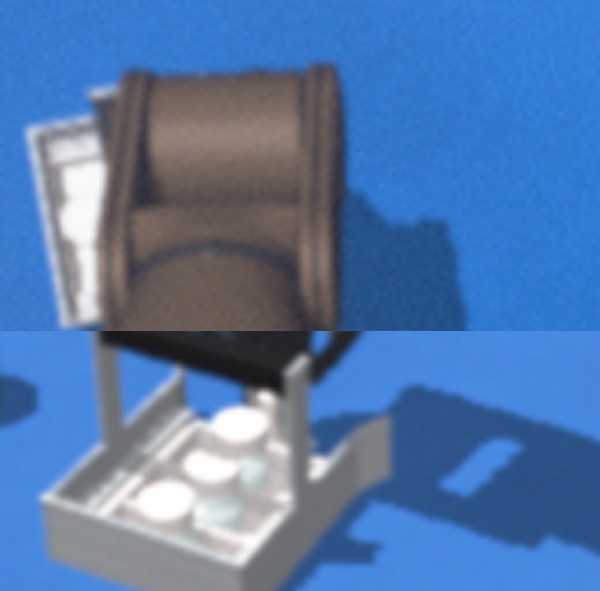

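The carrier was pushed about 7 mm against its stop, as planned, so the tray is home with its jars upright. Releasing the tab and rising.

play_rows(
  targets=[
    {"delta_pos":[0,0,0],"delta_rot":[0,0,0],"claw":20},
    {"delta_pos":[0,0,0],"delta_rot":[0,0,0],"claw":30},
    {"delta_pos":[0,0,0],"delta_rot":[0,0,0],"claw":40},
    {"delta_pos":[0,0,0],"delta_rot":[0,0,0],"claw":40},
    {"delta_pos":[0,0,0],"delta_rot":[0,0,0],"claw":40},
    {"delta_pos":[0,0,0.02],"delta_rot":[0,0,0],"claw":40},
    {"delta_pos":[0,0,0.05],"delta_rot":[0,0,0],"claw":40},
    {"delta_pos":[0,0,0.08],"delta_rot":[0,0,0],"claw":40},
    {"delta_pos":[0,0,0.11],"delta_rot":[0,0,0],"claw":40},
    {"delta_pos":[0,0,0.14],"delta_rot":[0,0,0],"claw":40},
    {"delta_pos":[0,0,0.17],"delta_rot":[0,0,0],"claw":40},
    {"delta_pos":[0,0,0.2],"delta_rot":[0,0,0],"claw":40},
    {"delta_pos":[0,0,0.2],"delta_rot":[0,0,0],"claw":40},
    {"delta_pos":[0,0,0.2],"delta_rot":[0,0,0],"claw":40},
  ],
)

```text
time: 9.28
eef_pos: [0.5541, 0.124, 0.2497]
tcp_rot: [0.45, 0.546, -0.446, 0.548]
contact_force: [-0.9, -0.6, -0.6]
opening: 0.469
```

```bash
python3 - <<'E'
from h import *
import json
c=ctrl.calibration('wrist');snap('wrist','w5.png')
json.dump({k:(np.array(v).tolist()) for k,v in c.items()},open('w5.json','w'));print(ctrl.get_state()['qpos'])
E
```

```text
[ 4.09693353e-02  5.57041680e-02  1.85631375e+00  1.32475032e-03
  1.22828615e+00 -1.57825812e-01]
```

View pics/w5.png

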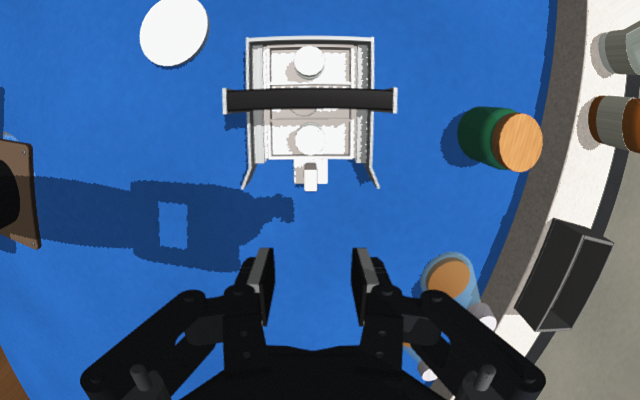

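```bash
python3 - <<'E'
from h import *
import json
c=json.load(open('w5.json'))
r=lambda u,v,z:ray('wrist',u,v,z,c)[:2]
P=np.array([r(223,90,.135),r(226,113,.135),r(395,111,.135),r(397,88,.135)]);print(P.round(4),'mid',P.mean(0))
d=(P[2]+P[3]-P[0]-P[1]);print(np.linalg.norm(d)/2,'yaw',np.degrees(np.arctan2(d[1],d[0]))+90)
B=np.array([r(247,38,.045),r(374,38,.045)]);d=B[1]-B[0];print('back',B.round(4),np.linalg.norm(d),np.degrees(np.arctan2(d[1],d[0]))+90)
y=np.radians(101.4);n=np.array([np.cos(y),np.sin(y)])
print('car from back',B.mean(0)-.07*n)
T=np.array([r(305,164,.048),r(315,164,.048),r(317,190,.048),r(305,190,.048)]);print('tab',T.mean(0),'tray',T.mean(0)+.084*n)
E
```

```text
[[0.4709 0.2029]
 [0.4763 0.1859]
 [0.6003 0.2122]
 [0.598  0.2297]] mid [0.53637723 0.20768465]
0.12831198130306617 yaw 101.9547257672046
back [[0.4593 0.262 ]
 [0.5869 0.2875]] 0.13012791799271795 101.30799239800865
car from back [0.53697677 0.2060928 ]
tab [0.55219261 0.12962475] tray [0.53558939 0.21196753]
```

play_rows(
  targets=[
    {"delta_pos":[-0.002,0.01,0],"delta_rot":[0,0,-0.03],"claw":60},
    {"delta_pos":[-0.004,0.018,0],"delta_rot":[0,0,-0.07],"claw":60},
    {"delta_pos":[-0.006,0.026,0],"delta_rot":[0,0,-0.11],"claw":60},
    {"delta_pos":[-0.0075,0.034,0],"delta_rot":[0,0,-0.15],"claw":60},
    {"delta_pos":[-0.009,0.042,0],"delta_rot":[0,0,-0.19],"claw":60},
    {"delta_pos":[-0.0105,0.05,0],"delta_rot":[0,0,-0.23],"claw":60},
    {"delta_pos":[-0.012,0.058,0],"delta_rot":[0,0,-0.27],"claw":60},
    {"delta_pos":[-0.0135,0.066,0],"delta_rot":[0,0,-0.31],"claw":60},
    {"delta_pos":[-0.015,0.074,0],"delta_rot":[0,0,-0.35],"claw":60},
    {"delta_pos":[-0.0165,0.08,0],"delta_rot":[0,0,-0.39],"claw":60},
    {"delta_pos":[-0.0176,0.083,0],"delta_rot":[0,0,-0.43],"claw":60},
    {"delta_pos":[-0.0176,0.083,0],"delta_rot":[0,0,-0.47],"claw":60},
    {"delta_pos":[-0.0176,0.083,0],"delta_rot":[0,0,-0.5],"claw":60},
    {"delta_pos":[-0.0176,0.083,0],"delta_rot":[0,0,-0.5],"claw":60},
    {"delta_pos":[-0.0176,0.083,0],"delta_rot":[0,0,-0.5],"claw":60},
    {"delta_pos":[-0.0176,0.083,0],"delta_rot":[0,0,-0.5],"claw":60},
  ],
)

```text
time: 10.67
eef_pos: [0.5348, 0.2068, 0.2459]
tcp_rot: [-0.703, -0.07, 0.704, -0.071]
contact_force: [-0.0, 0.1, -0.2]
opening: 0.706
```

```bash
python3 - <<'E'
from h import *
from scipy.spatial.transform import Rotation as R
s=ctrl.get_state();M=R.from_quat(s['tcp_rot']).as_matrix();print(M.round(3),np.degrees(np.arctan2(M[1,1],M[0,1])),s['eef_pos'],s['qpos'])
snap('wrist','w6.png')
E
```

```text
[[-0.001  0.199 -0.98 ]
 [-0.002 -0.98  -0.199]
 [-1.     0.001  0.001]] -78.51294371977966 [0.53478894 0.20681898 0.24593671] [ 1.92685828e-01  7.35574965e-02  1.84009993e+00 -1.50609321e-03
  1.22933118e+00  1.56350152e+00]
```

View pics/w6.png

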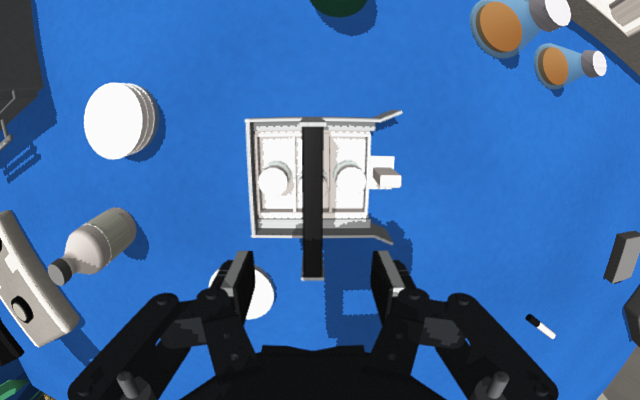

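The bar is at u≈312, centred between the pads and parallel to them. Descending and gripping.

play_rows(
  targets=[
    {"delta_pos":[0.0017,0,-0.02],"delta_rot":[0,0,0],"claw":60},
    {"delta_pos":[0.0017,0,-0.04],"delta_rot":[0,0,0],"claw":60},
    {"delta_pos":[0.0017,0,-0.06],"delta_rot":[0,0,0],"claw":60},
    {"delta_pos":[0.0017,0,-0.08],"delta_rot":[0,0,0],"claw":60},
    {"delta_pos":[0.0017,0,-0.1],"delta_rot":[0,0,0],"claw":60},
    {"delta_pos":[0.0017,0,-0.11],"delta_rot":[0,0,0],"claw":55},
    {"delta_pos":[0.0017,0,-0.114],"delta_rot":[0,0,0],"claw":45},
    {"delta_pos":[0.0017,0,-0.114],"delta_rot":[0,0,0],"claw":35},
    {"delta_pos":[0.0017,0,-0.114],"delta_rot":[0,0,0],"claw":30},
    {"delta_pos":[0.0017,0,-0.114],"delta_rot":[0,0,0],"claw":26},
    {"delta_pos":[0.0017,0,-0.114],"delta_rot":[0,0,0],"claw":23},
    {"delta_pos":[0.0017,0,-0.114],"delta_rot":[0,0,0],"claw":20},
    {"delta_pos":[0.0017,0,-0.114],"delta_rot":[0,0,0],"claw":18},
    {"delta_pos":[0.0017,0,-0.114],"delta_rot":[0,0,0],"claw":16},
    {"delta_pos":[0.0017,0,-0.114],"delta_rot":[0,0,0],"claw":14},
    {"delta_pos":[0.0017,0,-0.114],"delta_rot":[0,0,0],"claw":8},
    {"delta_pos":[0.0017,0,-0.114],"delta_rot":[0,0,0],"claw":5},
    {"delta_pos":[0.0017,0,-0.114],"delta_rot":[0,0,0],"claw":5},
    {"delta_pos":[0.0017,0,-0.114],"delta_rot":[0,0,0],"claw":5},
  ],
  newtons=80,
)

```text
time: 12.3
eef_pos: [0.537, 0.2073, 0.1332]
tcp_rot: [0.704, 0.07, -0.703, 0.071]
contact_force: [-1.8, 2.8, 5.1]
opening: 0.17
```

play_rows(
  targets=[
    {"delta_pos":[0,0,0.001],"delta_rot":[0,0,0],"claw":5},
    {"delta_pos":[0,0,0.002],"delta_rot":[0,0,0],"claw":5},
    {"delta_pos":[0,0,0.004],"delta_rot":[0,0,0],"claw":5},
    {"delta_pos":[0,0,0.006],"delta_rot":[0,0,0],"claw":5},
    {"delta_pos":[0,0,0.009],"delta_rot":[0,0,0],"claw":5},
    {"delta_pos":[0,0,0.013],"delta_rot":[0,0,0],"claw":5},
    {"delta_pos":[0,0,0.018],"delta_rot":[0,0,0],"claw":5},
    {"delta_pos":[0,0,0.024],"delta_rot":[0,0,0],"claw":5},
    {"delta_pos":[0,0,0.03],"delta_rot":[0,0,0],"claw":5},
    {"delta_pos":[0,0,0.037],"delta_rot":[0,0,0],"claw":5},
    {"delta_pos":[0,0,0.044],"delta_rot":[0,0,0],"claw":5},
    {"delta_pos":[0,0,0.051],"delta_rot":[0,0,0],"claw":5},
    {"delta_pos":[0,0,0.058],"delta_rot":[0,0,0],"claw":5},
    {"delta_pos":[0,0,0.065],"delta_rot":[0,0,0],"claw":5},
    {"delta_pos":[0,0,0.072],"delta_rot":[0,0,0],"claw":5},
    {"delta_pos":[0,0,0.079],"delta_rot":[0,0,0],"claw":5},
    {"delta_pos":[0,0,0.086],"delta_rot":[0,0,0],"claw":5},
    {"delta_pos":[0,0,0.093],"delta_rot":[0,0,0],"claw":5},
    {"delta_pos":[0,0,0.099],"delta_rot":[0,0,0],"claw":5},
    {"delta_pos":[0,0,0.103],"delta_rot":[0,0,0],"claw":5},
  ],
)

```text
time: 13.97
eef_pos: [0.5373, 0.2074, 0.2374]
tcp_rot: [0.704, 0.07, -0.703, 0.071]
contact_force: [0.3, 0.3, -6.0]
opening: 0.17
```

play_rows(
  targets=[
    {"delta_pos":[0,0,0.003],"delta_rot":[0,0,0],"claw":5},
    {"delta_pos":[0,0,0.003],"delta_rot":[0,0,0],"claw":5},
    {"delta_pos":[0,0,0.003],"delta_rot":[0,0,0],"claw":5},
    {"delta_pos":[0,0,0.003],"delta_rot":[0,0,0],"claw":5},
    {"delta_pos":[0,0,0.003],"delta_rot":[0,0,0],"claw":5},
    {"delta_pos":[0,0,0.003],"delta_rot":[0,0,0],"claw":5},
    {"delta_pos":[0,0,0.003],"delta_rot":[0,0,0],"claw":5},
    {"delta_pos":[0,0,0.003],"delta_rot":[0,0,0],"claw":5},
    {"delta_pos":[0,0,0.003],"delta_rot":[0,0,0],"claw":5},
    {"delta_pos":[0,0,0.003],"delta_rot":[0,0,0],"claw":5},
    {"delta_pos":[0,0,0.003],"delta_rot":[0,0,0],"claw":5},
    {"delta_pos":[0,0,0.003],"delta_rot":[0,0,0],"claw":5},
    {"delta_pos":[0,0,0.003],"delta_rot":[0,0,0],"claw":5},
    {"delta_pos":[0,0,0.003],"delta_rot":[0,0,0],"claw":5},
    {"delta_pos":[0,0,0.003],"delta_rot":[0,0,0],"claw":5},
    {"delta_pos":[0,0,0.003],"delta_rot":[0,0,0],"claw":5},
    {"delta_pos":[0,0,0.003],"delta_rot":[0,0,0],"claw":5},
    {"delta_pos":[0,0,0.003],"delta_rot":[0,0,0],"claw":5},
  ],
)

```text
time: 15.47
eef_pos: [0.5372, 0.2074, 0.2403]
tcp_rot: [0.704, 0.07, -0.703, 0.071]
contact_force: [0.6, -0.4, -8.2]
opening: 0.172
```

```bash
python3 - <<'E'
from h import *
snap('side','side7.png');snap('wrist','w7.png')
a=cv2.resize(cv2.imread('pics/raw_side7.png')[130:280,170:400],None,fx=3,fy=3,interpolation=cv2.INTER_CUBIC)
b=cv2.imread('pics/w7.png')[60:300,190:450];b=cv2.resize(b,(400,369))
cv2.imwrite('pics/c7.png',np.hstack([cv2.resize(a,(400,261)),b[54:315]]))
E
```

```text
(no output)
```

View pics/c7.png

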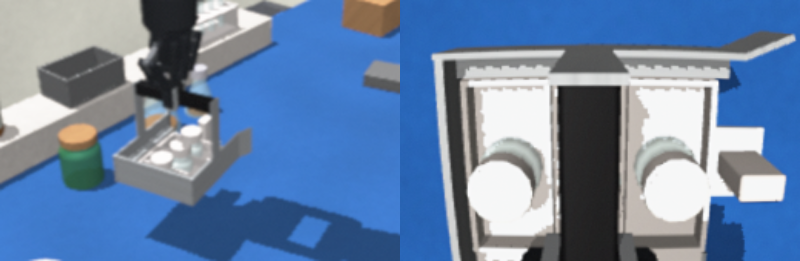

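The carrier is airborne and level with the jars standing, and the load is about 6.4 N, as expected. One enlarged look to check the tray is against the stop.

```bash
python3 - <<'E'
from h import *
import json
c=ctrl.calibration('wrist');json.dump({k:(np.array(v).tolist()) for k,v in c.items()},open('w7.json','w'))
a=cv2.imread('pics/w7.png')[85:245,200:360];cv2.imwrite('pics/c8.png',cv2.resize(a,None,fx=3.75,fy=3.75,interpolation=cv2.INTER_CUBIC))
E
```

```text
(no output)
```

View pics/c8.png

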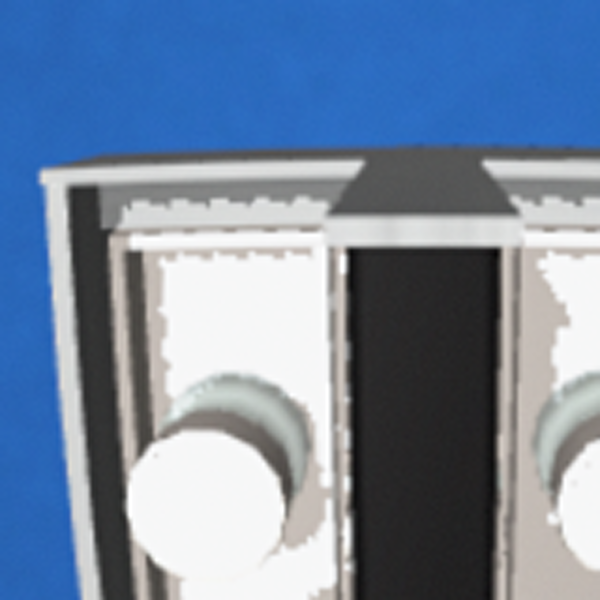

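```bash
python3 - <<'E'
from h import *
import json
c=json.load(open('w7.json'));y=np.radians(101.45);n=np.array([np.cos(y),np.sin(y)])
s=ctrl.get_state();p=s['eef_pos'][:2]
for nm,u,z in[('outer',53,.045),('inner',73,.045),('inner',77,.045),('tray',112,.0175),('tray',109,.0175)]:
    print(nm,((ray('wrist',200+u/3.75,85+300/3.75,.107+z,c)[:2]-p)@n).round(4))
print(s['time'],np.abs(s['dq']).max())
E
```

```text
outer 0.0685
inner 0.0645
inner 0.0638
tray 0.0647
tray 0.0653
15.5667 0.0021188785905326
```

```bash
python3 -c "
from plant import ctrl
print(ctrl.sign_off())"
```

```text
the job is handed in; nothing more can be done
None
```

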